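# Poke a stuck tea light up out of its holder on a peg of the drying stand

### The arm

A 6-joint arm with a two-finger parallel gripper is mounted at the origin on a cart in front of the work surface, level with it; the furniture and walls round the work are solid. World frame = base frame: x ahead of the robot, y to its left, z up, the work surface at z = 0. Lengths are in m, angles in rad, forces in N, time in s.
With the tool pointing down it reaches from about 0.275 to 0.75 m from the base axis. Payload 10.2 kg.
Tool frame: the origin (TCP) lies midway between the tips of the shut fingers; the grasp point (between the pads) lies 19 mm behind it (env.hold_point_z is the distance from the TCP to the grasp point, in m); z points along the fingers, y is the line along which they close (so a half turn about z gives the same grasp; the last joint's range is limited). The gripper opens to 85 mm and grips with 20 to 120 N. Pads are 22 mm wide; open, the fingers measure 114 mm over their backs; the gripper's body (76 mm by 85 mm) begins 54 mm behind the grasp point. The pads swing forward as they close: fully open they stand 13 mm farther back than shut.
Start: joints at [-1.512, 0.313, 1.498, -0, 1.331, -0.223], TCP at [0.146, -0.504, 0.231] pointing down, gripper open.
Joint ranges: [-2.94, 2.94], [-0.97, 2.17], [0.19, 2.56], [-1.23, 4.37], [0.02, 3.11], [-2.88, 2.88]. Speed limits (rad/s): [2.39, 2.39, 3.01, 3.14, 3.14, 3.14].

### API

Orientations are given as a unit quaternion [x, y, z, w].
In Python, from bench import env, kinematics, monitor, eyes, job gives the robot as it stands. The module is installed in compiled form; this text tells all that it offers. Calls block until the motion is done:
- env.reach(position, orientation): joint-space move of the TCP to a pose.
- env.movel(position, velocity=0.15, frame=None, guard=None): straight line of the TCP; frame=None keeps the orientation; velocity is the mean speed in m/s. With guard (N) it stops when the force on the tool has changed by that much, and returns True; else False.
- env.set_joints(angles): joint-space move.
- env.release() and env.close_gripper(effort=None): open the fingers fully, or close them until they stop; effort is the grip in N (None keeps the last).
- env.hold(seconds).
- kinematics.ik(position, orientation): joint angles nearest the present ones, or None.
- monitor.sense(): the state.
- eyes.grab_frame(name): name is "side" or "top"; returns a dict with "frame" (400x640x3 uint8, red, green, blue), "mtx" (3x3 intrinsics, pixels), "view" (4x4, takes a point from world to camera coordinates). Camera axes: x right, y down, z forward; pixel columns grow to the right and rows downward; lengths in m; the calibration is good to about 2 mm. A picture is of the moment at which its call begins. There is no depth.
A pose or a line that the arm cannot do raises env.MotionError and nothing moves.
- job.hand_in(): hands the job in; it is judged then, once.
The state is a dict: "clock": time; "joints": joint angles; "qvel": joint speeds; "joint_efforts": joint torques, N m; "position": TCP position; "ee_rot": TCP orientation; "contact_force": force on the tool from outside, world axes, zero at the start; "ft_torque": the same for the moment, N m; "finger_gap": opening from 0.0 (shut) to 1.0 (fully open); "gripper_force": force on a finger pad.
Only numpy, scipy, OpenCV 4.12 (cv2) and the standard library are available. Lean on these libraries where they do the work, as an engineer would, in place of code of your own. Each camera call takes 0.05 s, during which the arm holds its last target. There are 200 camera calls.

### The job

The tea light sits stuck in its round wooden holder, below the rim where fingers cannot take it: carry the holder to the drying stand, feel for the poke hole under its foot with the stand's bare peg, and ease the holder down over the peg, never leaning hard on it, until the holder stands flat on the board and the light has come up. Then lift the light out and set it down upright on the saucer. Leave the holder standing on the board over the peg, and do not knock the tumbler, the teaspoon or the other tea light.

Things in the scene. Friction and masses are not known exactly. Their poses are not given: they have to be found in the camera images.
- holder: Loose turned wooden tea-light holder, 0.25 to 0.45 kg: a plain upright cylinder 62 mm across, 78 mm high, with a shallow groove round it near the rim. Origin: middle of its underside; z up along its axis. Its top has a round recess 39 mm wide, 28 mm deep, in which the tea light sits; below it a bore 34 mm wide runs down to the foot. Can be gripped across its sides.
- foot_plate (a point): Middle of the holder's underside: a 5 mm thick steel plate, flush with it, closes the bore and has one round through poke hole, 14 mm wide. The hole's centre lies 6 mm off the holder's axis, on a side that differs from run to run, cannot be seen from above and does not follow the orientation given: it must be felt for. Elsewhere the plate does not give.
- recess_floor (a point): Middle of the recess floor, 50 mm above the underside. The recess is a tight fit: three stiff spring leaves in its wall press on the light, so that it takes 4 to 15 N from below to push it up. Once it has come up 11 mm or more, the leaves spring in under it and hold it there; it can then be lifted off freely.
- tea_light: The stuck tea light: a round metal cup of wax, 38 mm across, 26 mm high, 24 g, solid. Origin: middle of its underside, z up. At the start it stands on the recess floor, its top 2 mm below the holder's rim. With the holder flat on the stand's board over the peg it has risen 12 mm; its top is then 10 mm above the rim and can be pinched across its 38 mm.
- stand: Drying stand for glasses, standing fast: a pale wooden board 235 mm long (its own y), 95 mm wide (its own x), top 16 mm above the origin, which is the middle of its underside. Two upright dowels, 9 mm thick and 62 mm tall, stand on its centre line at y = +62 mm (bare) and y = -62 mm (a tumbler over it). The dowels bear about 40 N at most.
- peg_tip (a point): Middle of the flat top of the bare dowel, 62 mm above the board (78 mm above the worktop).
- saucer: Loose white saucer, 120 mm across, rim 13 mm high, flat floor about 70 mm wide and 5 mm above its underside. Origin: middle of its underside, z up.
- tumbler: Clear glass tumbler, 81 mm across and 91 mm high, upside down over the other dowel. Origin: middle of its base, which is now on top, 107 mm above the worktop. Bystander.
- teaspoon: Steel teaspoon 127 mm long lying on the worktop. Origin: its middle. Bystander.
- tea_light_2: Another tea light, 38 mm across and 17 mm high, standing on the worktop. Origin: middle of its underside. Bystander.
Mind the look-alikes: they are no part of the job. What is shaped like the holder but red is not meant.

How it is judged:
On the way:
1. the peg, through the poke hole, has pushed the light at least 10 mm up in its holder (z of tea_light in the frame of holder above 0.06 m and z of peg_tip in the frame of holder above 0.058 m and horizontal distance between tea_light and holder below 0.006 m and horizontal distance between peg_tip and holder below 0.015 m), for 0.2 s.
At the end, for the whole second after the job is handed in: The tea light stands upright (within about 8 degrees) on the saucer's floor, within 30 mm of its middle, at rest; the holder stands flat on the stand's board (within 3 mm) over the bare peg, upright and at rest; the saucer is within 40 mm of where it stood (horizontal distance between tea_light and saucer below 0.03 m and angle between tea_light's own z axis and vertical below 0.15 rad and height (world z) of tea_light below 0.01 m and z of tea_light in the frame of saucer above 0.003 m and linear speed of each of tea_light, holder below 0.01 m/s and z of holder in the frame of stand between 0.014 and 0.019 m and angle between holder's own z axis and vertical below 0.06 rad and horizontal distance between holder and peg_tip below 0.015 m and angle between saucer's own z axis and vertical below 0.1 rad and distance of saucer from where it was at the start of the episode below 0.04 m); the robot touches nothing.
It fails at once if the holder is pressed on the peg or the board with more than 40 N (contact force between holder and stand above 40 N).
It fails at once if the tea light is pressed by the peg with more than 40 N (contact force between tea_light and stand above 40 N).
It fails at once if the tea light is thrown or dropped from more than about 1 cm (contact force between tea_light and anything else below 0.01 N and linear speed of tea_light above 0.5 m/s).
It fails at once if the tumbler is knocked (touched with more than 5 N), or the teaspoon or the other tea light is shifted by more than 15 mm (contact force between tumbler and anything else above 5 N or distance of any of teaspoon, tea_light_2 from where it was at the start of the episode above 0.015 m).
It also fails if it takes over 72 s, if anything falls off the work surface, if the arm or the gripper's body presses on something with over 40 N, if the wrist force passes 120 N, or if a joint passes its speed limit or range.

## Working session

There is one attempt and no reset: what is moved stays moved. The work goes in short steps, each a Python script; the robot and the scene stay as the last script left them, time stands still between calls to the robot, and variables do not carry over. Pictures are saved under pics/ and viewed, at most 10 in all, crops included, and the job is handed in when it is done.

```bash
mkdir -p pics
cat > h.py <<'E'
import numpy as np, cv2
from bench import env, kinematics, monitor, eyes, job
def shot(n,f):
    g=eyes.grab_frame(n); cv2.imwrite(f,g["frame"][:,:,::-1]); return g
def ray(g,u,v):
    V=np.array(g["view"]);R=V[:3,:3];c=-R.T@V[:3,3]
    d=R.T@np.linalg.inv(g["mtx"])@np.array([u,v,1.]);return c,d/np.linalg.norm(d)
def onz(g,u,v,z):
    c,d=ray(g,u,v);return c+d*(z-c[2])/d[2]
def proj(g,p):
    V=np.array(g["view"]);q=np.array(g["mtx"])@(V[:3,:3]@np.array(p)+V[:3,3]);return q[:2]/q[2]
E
python3 - <<'E'
from h import *
for n in("top","side"):
    g=shot(n,f"pics/{n}0.png"); np.savez(f"{n}0.npz",**g); print(n,ray(g,320,200), g["mtx"][0,0])
s=monitor.sense();print(s["clock"],s["position"],s["ee_rot"],s["contact_force"],env.hold_point_z)
E
```

```text
top (array([ 0.40158776, -0.00824824,  1.01896648]), array([ 0.19805971, -0.03299514, -0.97963446])) 462.3488312202038
side (array([ 0.69466316, -0.89445971,  0.74946924]), array([-0.08225849,  0.78608929, -0.61261503])) 503.7748259635457
0.1 [ 0.14596552 -0.50407885  0.23079969] [ 9.90091813e-01  1.40420404e-01  4.65604455e-05 -5.56518615e-04] [ 1.47677374  0.79639    -0.95915398] 0.0187
```

View pics/top0.png

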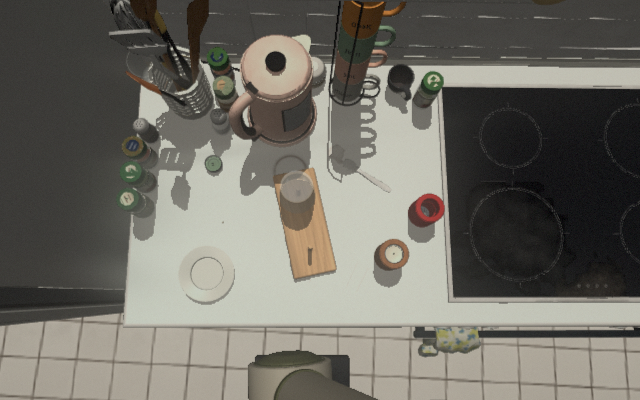

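View pics/side0.png

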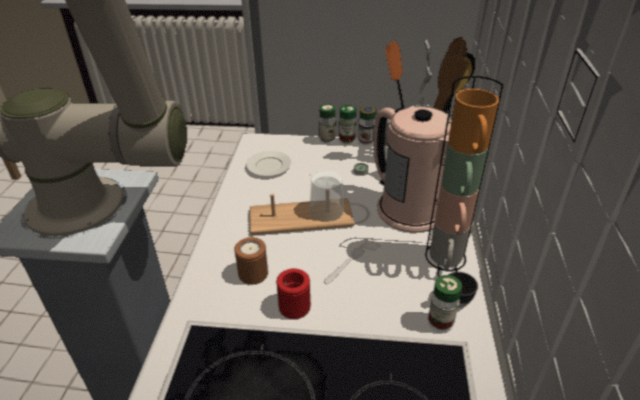

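The top view shows the brown holder with the white light at (392,255), and the red look-alike at (430,210), which is not meant. The bare peg is near (310,256), the tumbler at (297,187), the saucer at (207,273), the teaspoon at (362,172) and the second light at (213,163). In the side view the holder is at (252,260), the red one at (293,293) and the peg at (273,205). I'll confirm with one enlarged composite.

Run:
```python
from h import *
T=dict(np.load("top0.npz"));S=dict(np.load("side0.npz"))
def crop(g,u,v,w=50,h=37,k=8):
    return cv2.resize(g["frame"][v-h//2:v-h//2+h,u-w//2:u-w//2+w,::-1],None,fx=k,fy=k,interpolation=cv2.INTER_CUBIC)
im=np.vstack([np.hstack([crop(T,392,255),crop(T,312,258)]),np.hstack([crop(S,252,257),crop(S,273,208)])])
cv2.imwrite("pics/crop.png",im);print(im.shape)
hsv=lambda g:cv2.cvtColor(g["frame"],cv2.COLOR_RGB2HSV)
for n,g in(("T",T),("S",S)):
    H=hsv(g)
    for nm,pts in(("holder",[(392,255),(392,266),(380,255)] if n=="T" else [(252,265),(252,247)]),("board",[(300,240)] if n=="T" else [(290,218)]),("red",[(430,222)] if n=="T" else [(293,300)]),("saucer",[(207,273),(190,273),(170,300)] if n=="T" else [(268,163)])):
        print(n,nm,[H[v,u].tolist() for u,v in pts])
# holder by brown mask
for n,g,box in(("T",T,(365,230,420,285)),("S",S,(228,230,275,290))):
    H=hsv(g);m=np.zeros(H.shape[:2],np.uint8);x0,y0,x1,y1=box
    m[y0:y1,x0:x1]=cv2.inRange(H,(0,90,30),(20,255,255))[y0:y1,x0:x1]
    c=max(cv2.findContours(m,0,1)[0],key=cv2.contourArea);print(n,"holder",cv2.boundingRect(c),cv2.minEnclosingCircle(c))
    w=np.zeros_like(m);w[y0:y1,x0:x1]=cv2.inRange(H,(0,0,140),(40,110,255))[y0:y1,x0:x1]
    hull=cv2.fillConvexPoly(np.zeros_like(m),cv2.convexHull(c),255);w&=hull
    cs=cv2.findContours(w,0,1)[0]
    if cs:
        c=max(cs,key=cv2.contourArea);e=cv2.fitEllipse(c) if len(c)>4 else None
        print(n,"light",e, onz(g,*e[0],0.076) if e else "")
# board
H=hsv(T);m=np.zeros(H.shape[:2],np.uint8);m[165:285,270:340]=cv2.inRange(H,(5,60,90),(25,255,255))[165:285,270:340]
m=cv2.morphologyEx(m,cv2.MORPH_CLOSE,np.ones((5,5)))
c=max(cv2.findContours(m,0,1)[0],key=cv2.contourArea);r=cv2.minAreaRect(c)
print("board px",r);P=[onz(T,*p,0.016) for p in cv2.boxPoints(r)];print(np.round(P,4),np.linalg.norm(P[0]-P[1]),np.linalg.norm(P[1]-P[2]),"mid",np.mean(P,0))
```

```text
(592, 800, 3)
T holder [[26, 35, 197], [12, 116, 149], [11, 101, 119]]
T board [[16, 100, 186]]
T red [[4, 115, 89]]
T saucer [[28, 21, 192], [28, 21, 145], [40, 15, 200]]
S holder [[11, 139, 66], [18, 47, 210]]
S board [[14, 112, 194]]
S red [[179, 214, 68]]
S saucer [[20, 32, 200]]
T holder (379, 239, 29, 30) ((393.1981201171875, 253.632080078125), 14.77082633972168)
T light ((393.3873291015625, 253.66302490234375), (16.220382690429688, 17.052322387695312), 165.642333984375) [ 0.48093508 -0.18989654  0.076     ]
S holder (235, 237, 32, 47) ((252.0, 260.0543518066406), 23.14103126525879)
S light ((249.2783660888672, 248.35968017578125), (11.384941101074219, 18.857837677001953), 84.10438537597656) [ 0.48137435 -0.19467715  0.076     ]
board px ((303.6529235839844, 222.68820190429688), (105.53665161132812, 43.49454879760742), 77.47119140625)
[[ 0.6587  0.0672  0.016 ]
 [ 0.6811 -0.0275  0.016 ]
 [ 0.4518 -0.0769  0.016 ]
 [ 0.4317  0.0144  0.016 ]] 0.09730408394532299 0.2345551257345915 mid [ 0.55584296 -0.00568851  0.016     ]
```

View pics/crop.png

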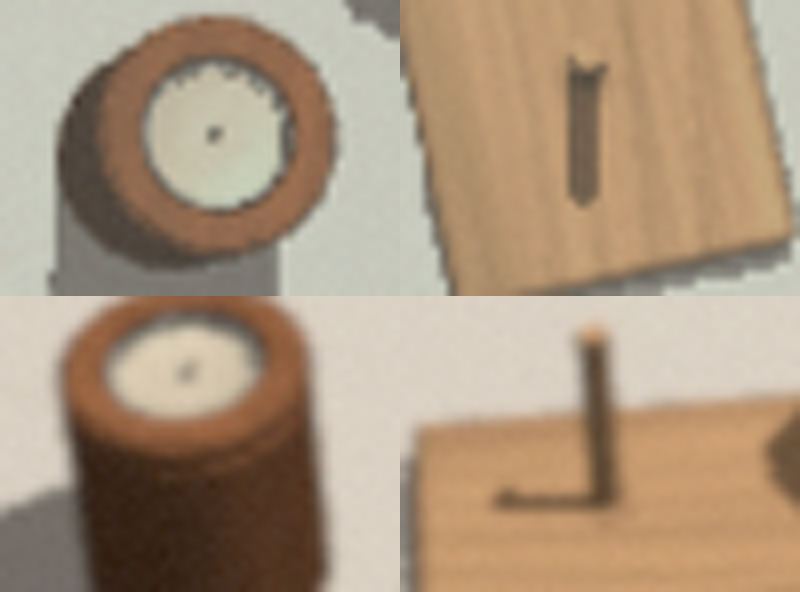

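The crop confirms the target: a brown cylinder with the light below its rim, wick at about T(393,253) and S(250,248). The red cylinder is the look-alike. The peg tip is at about S(271.6,194.5), and in the top view it is the upper end of the dark streak, near (310,247). Next I triangulate, measure the saucer, and cross-check the peg against the board.

```bash
cat >> h.py <<'E'
def tri(g1,p1,g2,p2):
    c1,d1=ray(g1,*p1);c2,d2=ray(g2,*p2)
    t=np.linalg.lstsq(np.c_[d1,-d2],c2-c1,rcond=None)[0];a=c1+t[0]*d1;b=c2+t[1]*d2
    return (a+b)/2,np.linalg.norm(a-b)
E
python3 - <<'E'
from h import *
T=dict(np.load("top0.npz"));S=dict(np.load("side0.npz"))
wT=(393.3,253.2);wS=(249.9,248.1)
print("wick tri",tri(T,wT,S,wS),onz(T,*wT,.076),onz(S,*wS,.076))
pT=(310.0,247.3);pS=(271.7,194.5)
print("peg tri",tri(T,pT,S,pS),onz(T,*pT,.078),onz(S,*pS,.078))
for dx in (.062,):
    p=np.array([.5558-.977*.062,-.0057-.2106*.062,.078]);print("board peg",p,proj(T,p),proj(S,p),"base",proj(T,[*p[:2],.016]),proj(S,[*p[:2],.016]))
# rim circle of the holder: lit brown pixels top
def sil(g,box,lo,hi):
    H=cv2.cvtColor(g["frame"],cv2.COLOR_RGB2HSV);x0,y0,x1,y1=box;m=np.zeros(H.shape[:2],np.uint8)
    m[y0:y1,x0:x1]=cv2.inRange(H,lo,hi)[y0:y1,x0:x1];return m
m=sil(T,(365,230,420,285),(0,70,105),(20,255,255));c=max(cv2.findContours(m,0,1)[0],key=cv2.contourArea)
e=cv2.fitEllipse(cv2.convexHull(c));print("rim T",e,onz(T,*e[0],.078))
# saucer: edges against worktop
Hs=cv2.cvtColor(T["frame"],cv2.COLOR_RGB2GRAY)
for name,g,(x0,y0,x1,y1) in (("T",T,(172,240,243,308)),("S",S,(240,145,298,183))):
    gr=cv2.cvtColor(g["frame"],cv2.COLOR_RGB2GRAY)[y0:y1,x0:x1];ed=cv2.Canny(cv2.resize(gr,None,fx=4,fy=4,interpolation=cv2.INTER_CUBIC),25,70)
    pts=cv2.findNonZero(ed);h=cv2.convexHull(pts);e=cv2.fitEllipse(h)
    p=((e[0][0]+.5)/4-.5+x0,(e[0][1]+.5)/4-.5+y0);print(name,"saucer",p,np.array(e[1])/4,onz(g,*p,.011))
E
```

```text
wick tri (array([ 0.48179652, -0.19046303,  0.07286457]), np.float64(0.0007357854432760636)) [ 0.48188004 -0.18974747  0.076     ] [ 0.48243723 -0.19384666  0.076     ]
peg tri (array([ 0.49452859, -0.01911805,  0.0757734 ]), np.float64(0.0017319212337475948)) [ 0.49347748 -0.01933874  0.078     ] [ 0.49599047 -0.02166333  0.078     ]
board peg [ 0.495226  -0.0187572  0.078    ] [309.71600568 246.44172983] [271.58350682 193.69486561] base [309.39147164 249.28321229] [273.48516102 215.25460171]
rim T ((393.5188293457031, 253.3386993408203), (28.712827682495117, 29.731849670410156), 139.84027099609375) [ 0.48142777 -0.18980208  0.078     ]
T saucer (209.01877975463867, 280.13669204711914) [45.91406631 54.58693314] [0.42931151 0.1959569  0.011     ]
S saucer (265.8007354736328, 168.0254783630371) [23.07209778 44.73484802] [0.44110356 0.17768996 0.011     ]
```

```bash
cat >> h.py <<'E'
Q=np.array([np.cos(.106),np.sin(.106),0,0])
ex=np.array([.9776,.2106,0]); ey=np.array([.2106,-.9776,0])  # tool axes in world
st=lambda:monitor.sense()
E
python3 - <<'E'
from h import *
T=dict(np.load("top0.npz"))
gr=cv2.resize(cv2.cvtColor(T["frame"],cv2.COLOR_RGB2GRAY)[240:310,170:245],None,fx=4,fy=4,interpolation=cv2.INTER_CUBIC)
for lo,hi in((55,80),(95,130)):
    c=cv2.HoughCircles(gr,cv2.HOUGH_GRADIENT,1,30,param1=60,param2=15,minRadius=lo,maxRadius=hi)
    if c is not None:
        for k in c[0][:2]:
            p=(k[:2]+.5)/4-.5+np.array([170,240]);print("saucer",p,k[2]/4,onz(T,*p,.005),onz(T,*p,.012))
h=np.array([.4818,-.1908])
env.reach([*h,.16],Q); env.movel([*h,.027],velocity=.12)
print(st()["clock"],st()["contact_force"])
env.close_gripper(90);s=st();print(s["clock"],s["finger_gap"],s["gripper_force"],s["contact_force"],s["position"])
env.movel([*h,.08],velocity=.1);s=st();print(s["clock"],s["contact_force"],s["ft_torque"],s["finger_gap"],s["joints"])
shot("side","pics/lift.png")
E
```

```text
saucer [207.   272.75] 16.575 [0.44523294 0.20217577 0.005     ] [0.44493163 0.20072309 0.012     ]
saucer [214.5  281.25] 17.925 [0.42710739 0.18533276 0.005     ] [0.42693122 0.18399636 0.012     ]
saucer [204.75 272.5 ] 28.6 [0.44576645 0.20703144 0.005     ] [0.44546146 0.20554524 0.012     ]
3.0583 [-0.41736642  0.01571641 -0.24509989]
3.425 0.7070498057945619 97.19641853123903 [-2.11436865  0.73612426  9.62114265] [ 0.48219142 -0.19102466  0.02816004]
4.1083 [-0.37844082  1.00407625 -4.49852067] [ 0.04156505  0.02006878 -0.03409166] 0.7051359241967963 [-6.03483789e-01  4.71996941e-01  1.70183075e+00  8.43415296e-06
  9.69051037e-01  7.55341320e-01]
```

View pics/lift.png

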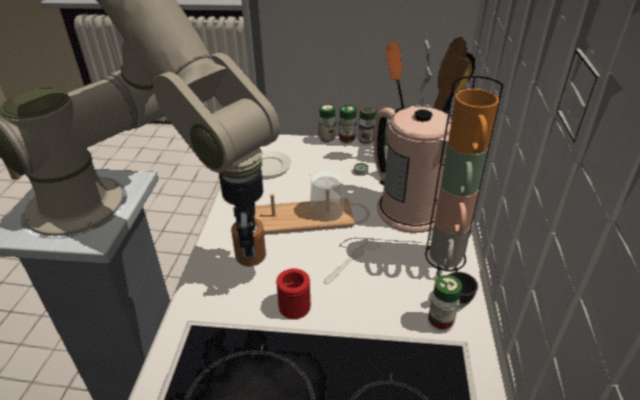

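The side view shows the holder gripped and lifted at (249,243), with the red one and the stand undisturbed. Now I carry it over the peg and make one gentle touch on the axis to calibrate height and moment.

```bash
cat >> h.py <<'E'
P0=np.array([.495,-.0193])
def ft(n=4):
    a=[]
    for _ in range(n):
        s=st();a.append(np.r_[s["contact_force"],s["ft_torque"],s["position"]]);env.hold(.02)
    return np.mean(a,0)
E
python3 - <<'E'
from h import *
env.movel([.482,-.19,.135],velocity=.15)
env.movel([*P0,.135],velocity=.2)
env.movel([*P0,.110],velocity=.06);env.hold(.15)
b=ft();print("base",b.round(4),st()["clock"])
hit=env.movel([*P0,.098],velocity=.015,guard=4)
c=ft();print(hit,"d",(c-b)[:6].round(4),c[6:].round(5),st()["clock"])
np.save("base.npy",b)
E
```

```text
base [-2.877e-01  1.115e-01 -4.557e+00 -1.270e-02  7.900e-03  3.400e-03
  4.952e-01 -1.930e-02  1.103e-01] 6.4667
True d [ 7.0000e-01 -2.7150e-01  9.1547e+00  3.5700e-02 -1.9500e-02 -3.4000e-03] [ 0.49509 -0.01931  0.10517] 6.9917
```

The plate touched at TCP z 0.1052, against a predicted 0.1055, so the height fits. Next is a hop search around the 6 mm ring.

Run:
```python
from h import *
b=np.load("base.npy")
pts=[(r,2*np.pi*(k+o)/n) for r,n,o in((6,10,0),(3.7,6,.5),(8.3,14,.5)) for k in range(n)]
env.movel([*P0,.1068],velocity=.03)
for r,a in pts:
    p=P0+r*1e-3*np.array([np.cos(a),np.sin(a)])
    env.movel([*p,.1068],velocity=.04)
    hit=env.movel([*p,.1022],velocity=.015,guard=3.5)
    s=st();z=s["position"][2];f=np.array(s["contact_force"])-b[:3];t=np.array(s["ft_torque"])-b[3:6]
    print(r,round(a,2),hit,round(z,5),f.round(2),t.round(4),round(s["clock"],2))
    if z<.1036: print("FOUND",p);np.save("found.npy",p);break
    env.movel([*p,.1068],velocity=.04)
    if s["clock"]>34: break
```

```text
6 0.0 True 0.10543 [-0.2   0.94  9.65] [0.0559 0.1113 0.0217] 7.78
6 0.63 True 0.10541 [ 0.11 -0.29  8.2 ] [0.0376 0.1067 0.0177] 8.51
6 1.26 True 0.10543 [ 0.53 -0.78  9.2 ] [-0.0096  0.1036 -0.0122] 9.24
6 1.88 True 0.10541 [0.11 2.05 9.27] [-0.0347  0.064  -0.0299] 9.97
6 2.51 True 0.10522 [ 0.27 -0.17  8.35] [-0.0472 -0.0614  0.0375] 10.71
6 3.14 False 0.10211 [0.77 0.24 0.83] [-0.0216 -0.0192 -0.0094] 11.67
FOUND [ 0.489  -0.0193]
```

The hole is found at offset (-6, 0) mm, with the peg in with no load. I'll centre with light sideways touches, then ease down.

Run:
```python
from h import *
p=np.load("found.npy");z=.1018
for ax in(1,0,1):
    lim=[]
    for sg in(1,-1):
        q=p.copy();q[ax]+=sg*.0055
        hit=env.movel([*q,z],velocity=.012,guard=3)
        lim.append(st()["position"][ax]);print(ax,sg,hit,round(lim[-1],5),np.round(st()["contact_force"],1))
        env.movel([*p,z],velocity=.03)
    p[ax]=np.mean(lim);env.movel([*p,z],velocity=.03)
    if ax==0: pass
np.save("found.npy",p);print(p,st()["clock"])
hit=env.movel([*p,.066],velocity=.03,guard=6)
s=st();print("down",hit,s["position"],np.round(s["contact_force"],1),s["clock"])
```

```text
1 1 True -0.01831 [ 2.3 -3.  -2.7]
1 -1 True -0.02261 [ 2.2  0.6 -2.8]
0 1 True 0.49316 [ 0.  -0.4 -4.5]
0 -1 True 0.48799 [ 3.1 -0.4 -2.6]
1 1 True -0.01788 [ 1.2 -2.7 -2.1]
1 -1 True -0.02322 [ 1.6  1.2 -3.2]
[ 0.49057882 -0.02055401] 16.0417
down False [ 0.49069246 -0.02058547  0.06617088] [-0.3 -0.2 -4.1] 17.3833
```

Run:
```python
from h import *
p=np.load("found.npy")
hit=env.movel([*p,.0447],velocity=.015,guard=25)
s=st();print("push",hit,s["position"],np.round(s["contact_force"],1),s["clock"])
if not hit:
    hit=env.movel([*p,.0420],velocity=.006,guard=7)
    s=st();print("seat",hit,s["position"],np.round(s["contact_force"],1),s["clock"])
    env.hold(.3);s=st();print(s["position"],np.round(s["contact_force"],1))
```

```text
push False [ 0.49056062 -0.02054958  0.04493407] [-4.6  0.6  6. ] 18.95
seat True [ 0.49041446 -0.02054716  0.04488292] [-1.5  0.2  4.4] 19.175
[ 0.4904014  -0.02054845  0.04488211] [-2.   0.3  5.6]
```

Run:
```python
from h import *
p=np.load("found.npy")
for z in(.0443,.0437,.0432,.0428):
    hit=env.movel([*p,z],velocity=.005,guard=14)
    env.hold(.1);s=st();print(z,hit,s["position"].round(5),np.round(s["contact_force"],1),s["clock"])
    if hit or s["contact_force"][2]>16: break
shot("side","pics/seat.png")
g=cv2.imread("pics/seat.png");cv2.imwrite("pics/seatc.png",cv2.resize(g[130:255,210:370],None,fx=4.8,fy=4.8,interpolation=cv2.INTER_CUBIC))
```

```text
0.0443 False [ 0.49058 -0.02057  0.04492] [-6.6  0.8 11.8] 19.9167
0.0437 False [ 0.49059 -0.02056  0.04487] [-8.   1.2 18.3] 20.2833
```

View pics/seatc.png

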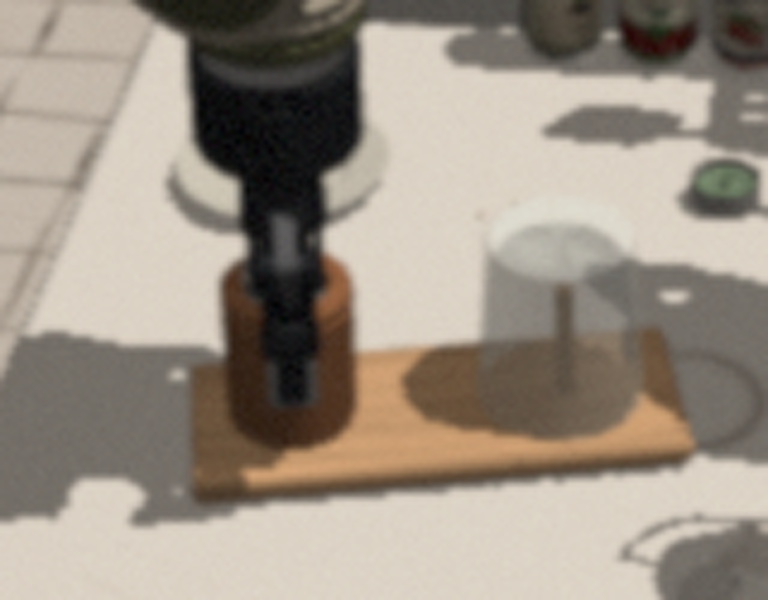

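The holder is down over the peg, seated at about crop (290,400). The height no longer changes as the force rises, so it is on the board. I'll release, back off and check.

Run:
```python
from h import *
p=np.load("found.npy")
env.movel([*p,.0447],velocity=.02);s=st();print(s["position"].round(5),np.round(s["contact_force"],1))
env.release();env.hold(.2)
env.movel([*p,.15],velocity=.12)
env.movel([*(p+np.array([-.12,0])),.20],velocity=.25)
S=shot("side","pics/rs.png");T=shot("top","pics/rt.png");np.savez("S1.npz",**S);np.savez("T1.npz",**T);print(st()["clock"],proj(S,[*p,.094]),proj(T,[*p,.094]))
def crop(g,q,k=8,w=50,h=64):
    u,v=np.round(q).astype(int);return cv2.resize(g["frame"][v-h//2:v+h//2,u-w//2:u+w//2,::-1],None,fx=k,fy=k,interpolation=cv2.INTER_CUBIC)
cv2.imwrite("pics/rc.png",np.hstack([crop(S,proj(S,[*p,.06])),crop(T,proj(T,[*p,.094]))]))
```

```text
[ 0.4907  -0.02059  0.04493] [-4.2  0.8  7. ]
22.95 [268.84751621 188.2759193 ] [310.70031522 247.96838145]
```

View pics/rc.png

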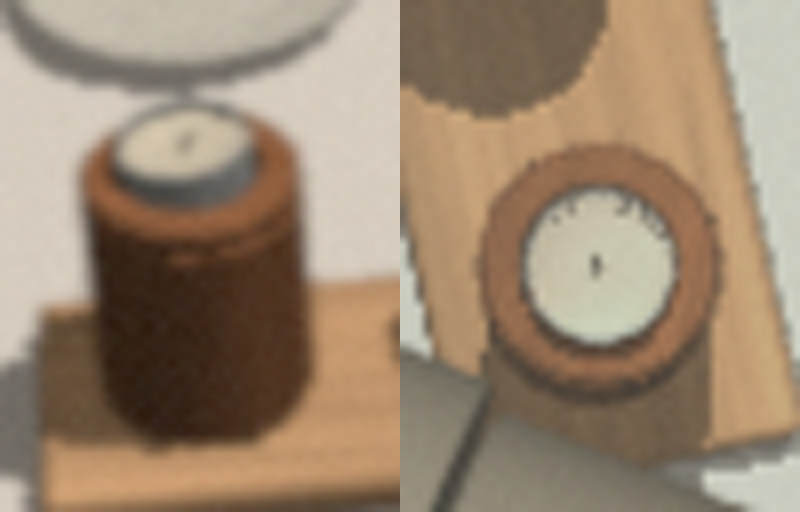

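The view shows the light risen about 10 mm above the rim (wick at crop (186,140) side and (597,265) top), with the holder flat on the board. I compute the wick position, check its height, then pinch and lift.

Run:
```python
from h import *
S=dict(np.load("S1.npz"));T=dict(np.load("T1.npz"));p=np.load("found.npy")
def src(g,q,x,y,k=8,w=50,h=64):
    u,v=np.round(q).astype(int);return ((x+.5)/k-.5+u-w//2,(y+.5)/k-.5+v-h//2)
a=src(S,proj(S,[*p,.06]),186,142);b=src(T,proj(T,[*p,.094]),197,265)
print(a,b,tri(T,b,S,a),onz(T,*b,.104),onz(S,*a,.104),p)
```

```text
(np.float64(267.8125), np.float64(185.3125)) (np.float64(310.1875), np.float64(248.6875)) (array([ 0.48853512, -0.01942269,  0.10110216]), np.float64(0.00014441846654532592)) [ 0.48819139 -0.01940812  0.104     ] [ 0.48952295 -0.02330444  0.104     ] [ 0.49057882 -0.02055401]
```

Height change since the start is 28.2 mm, matching 16 + 12, so the light is fully up. Now the pinch.

Run:
```python
from h import *
q=np.array([.489,-.0203])
env.movel([*q,.17],velocity=.25)
env.movel([*q,.115],velocity=.1)
print(env.movel([*q,.0957],velocity=.04,guard=4)); b=ft()
env.close_gripper(30);s=st();print(s["finger_gap"],s["gripper_force"],(np.array(s["contact_force"])-b[:3]).round(2),s["position"].round(4))
hit=env.movel([*q,.100],velocity=.02,guard=8);s=st();print(hit,(np.array(s["contact_force"])-b[:3]).round(2))
if not hit: env.movel([*q,.16],velocity=.1)
s=st();print(s["finger_gap"],s["gripper_force"],(np.array(s["contact_force"])-b[:3]).round(2),s["clock"],s["position"])
g=shot("side","pics/l.png");u,v=np.round(proj(g,[*q,.1])).astype(int)
cv2.imwrite("pics/lc.png",cv2.resize(cv2.imread("pics/l.png")[v-60:v+60,u-60:u+60],None,fx=5,fy=5,interpolation=cv2.INTER_CUBIC))
```

```text
False
0.42133755785078003 29.692643880844116 [-0.2   0.35  3.43] [ 0.4891 -0.0203  0.0959]
False [-0.46  0.95 -0.08]
0.42118704594672307 30.004997849464417 [ 0.05 -0.28  0.72] 26.625 [ 0.48865231 -0.02021273  0.15944549]
```

View pics/lc.png

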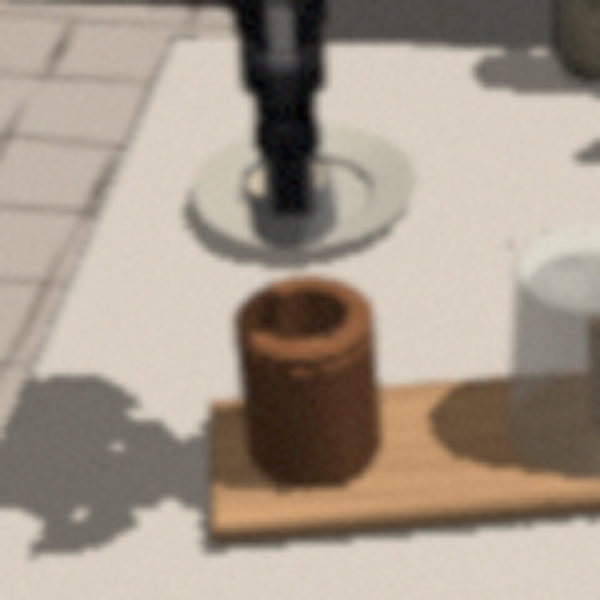

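The light is held upright at crop (290,200), and the empty holder stands flat on the board at (310,390). Next I carry it to the saucer.

Run:
```python
from h import *
w=np.array([.445,.203])
env.movel([*w,.14],velocity=.2)
env.movel([*w,.032],velocity=.1);env.hold(.15)
hit=env.movel([*w,.0215],velocity=.01,guard=3);env.hold(.1)
s=st();print(hit,s["position"].round(4),np.round(s["contact_force"],2),s["clock"])
if abs(s["position"][2]-.0228)<.002:
    env.release();env.hold(.2);env.movel([*w,.13],velocity=.1)
    env.movel([.36,.0,.25],velocity=.25)
S=shot("side","pics/fs.png");T=shot("top","pics/ft.png");np.savez("S2.npz",**S);np.savez("T2.npz",**T);print(st()["clock"],proj(T,[*w,.031]),proj(S,[*w,.031]))
cv2.imwrite("pics/fc.png",np.hstack([cv2.resize(S["frame"][130:260,210:340,::-1],(400,400)),cv2.resize(T["frame"][190:320,160:290,::-1],(400,400))]))
```

```text
True [0.4453 0.203  0.0241] [2.23 0.87 3.4 ] 30.2167
33.4167 [204.04627403 272.32405025] [268.3969509  156.39144625]
```

View pics/fc.png

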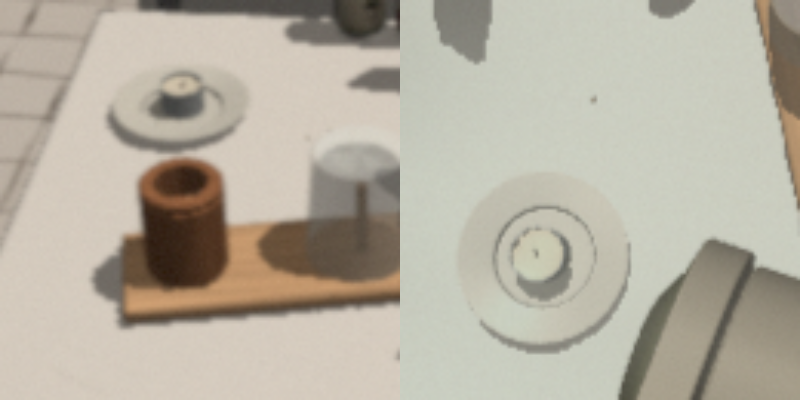

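The light stands upright near the middle of the saucer floor (top crop (540,255)). The holder stands flat on the board and the gripper is clear of everything, so I hand in.

```bash
python3 -c "
from h import *
print(job.hand_in())"
```

```text
the job is handed in; nothing more can be done
None
```

I handed the job in at about 33 s of the 72 s allowed, with no verdict returned: in the last pictures the tea light stands upright near the middle of the saucer, the empty holder stands flat on the board over the bare peg, and the tumbler looks untouched (the teaspoon and other tea light were not checked in those crops, but the arm never went near them).

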